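# Case the master ring and snap the cover on

## Robot

A 7-joint arm with a two-finger parallel gripper is mounted at the origin on a cart in front of the work surface, level with it; the furniture and walls round the work are solid. World frame = base frame: x ahead of the robot, y to its left, z up, the work surface at z = 0. Lengths are in m, angles in rad, forces in N, time in s.
With the tool pointing down it reaches from about 0.35 to 0.9 m from the base axis. Payload 7.2 kg.
Tool frame: the origin (TCP) lies on the centre line of the jaws, within the pads' length; the fingertips stand 25 mm ahead of it and the grasp point (between the pads) lies 6 mm ahead of it; z points along the fingers, y is the line along which they close (so a half turn about z gives the same grasp; the last joint's range is limited). The gripper opens to 85 mm and grips with 20 to 120 N. Pads are 22 mm wide; open, the fingers measure 114 mm over their backs; the gripper's body (76 mm by 85 mm) begins 54 mm behind the grasp point. The pads swing forward as they close: fully open they stand 13 mm farther back than shut.
Start: joints at [-1.318, 0.411, -0.013, 1.596, 0.006, 1.134, -0.082], TCP at [0.197, 0.593, 0.256] pointing down, gripper open.
Joint ranges: [-2.95, 2.95], [-0.29, 1.99], [-1.47, 1.44], [0.14, 2.54], [-1.03, 4.17], [0.13, 1.85], [-2.86, 2.86]. Speed limits (rad/s): [2.39, 2.39, 3.01, 3.01, 3.14, 3.14, 3.14].

## Interface

Orientations are given as [roll, pitch, yaw] about the fixed x, y, z axes, in that order (R = Rz(yaw) Ry(pitch) Rx(roll)).
In Python, from workcell import robot gives the robot as it stands.
- The arm moves only by the tool play_rows, never from a script. Its argument "moves" is a list of rows, each an object with "delta_pos": the shift along the tool's x, y, z normalised to -1 to 1, where 1 is 0.12 m, a list of three; "rotation": the turn, a rotation vector about the tool's x, y, z normalised to -1 to 1, where 1 is 120 degrees, a list of three; "jaw": the opening, from 0 (shut) to 1 (fully open). In form: [{"delta_pos": [dx, dy, dz], "rotation": [rx, ry, rz], "jaw": jaw}, ...]. A call has 1 to 20 rows; each row is the pose to reach, as a shift and turn from the pose commanded when the call began, along the tool's axes at that moment; what a row does not reach only later rows make up. A row lasts 1/12 s, in which the tool goes at most 41.7 mm and 7.16 degrees, less where a joint would pass 70% of its speed; a pose out of reach is approached as far as the arm can. A call with a number of a shift or a turn outside -1 to 1 is refused whole. A call with a gripper value outside its range is refused whole. The fingers move at their own pace and stop on an object; "newtons" is the grip in N (left out, the last holds). Time passes only in rows, so rows that repeat a pose let the fingers close. It gives the time, the measured TCP pose, the force, the opening and the grip force at its end, in the units of the state.
- robot.observe(): the state, without advancing time (a new reading comes with each control period).
- robot.get_image(name): name is "scene" or "top" or "wrist"; returns (picture, depth): 420x560x3 uint8, blue, green, red; 420x560 float32, m along the optical axis (not along the pixel's ray), 0 where there is no reading.
- robot.camera_model(name): a dict with "K" (3x3 intrinsics, pixels), "k1" (the pictures are not rectified: a ray, as slopes to the right and down, at radius r is drawn at 1 + k1 r^2 times it, then the intrinsics apply), "rvec" (rotation vector, rad) and "tvec" (3), from world to camera coordinates, as OpenCV has them; the wrist camera has in their place "mount" (4x4, takes a point from camera to tool coordinates, whose origin is the TCP and whose axes are the flange's). Camera axes: x right, y down, z forward; pixel columns grow to the right and rows downward; lengths in m; the calibration is good to about 2 mm. A picture is of the moment at which its call begins: read the wrist's pose just before it. camera_model takes no time and is no camera call.
- robot.close_job(): hands the job in; it is judged then, once.
The state is a dict: "time": time; "joints": joint angles; "joint_vel": joint speeds; "joint_efforts": joint torques, N m; "ee_pos": TCP position; "orientation": TCP orientation; "ft_force": force on the tool from outside, world axes, zero at the start; "moment": the same for the moment, N m; "gripper_width": finger opening in m; "finger_force": force on a finger pad.
Only numpy, scipy, OpenCV 4.12 (cv2) and the standard library are available. Lean on these libraries where they do the work, as an engineer would, in place of code of your own. Each camera call takes 0.05 s, during which the arm holds its last target. There are 200 camera calls.

## Task

Set the loose steel ring flat in the round recess in the middle of the grey case base and let go of it. Then take the orange cover by its knob, put it squarely over the ring and press it straight down, firmly but without ramming it, until it snaps home under all three yellow catches. Finish still pressing the cover down (keep your hand on it, do not let go), and leave the other things on the bench alone.

Things in the scene. Friction and masses are not known exactly. Their poses are not given: they have to be found in the camera images.
- case_base: round grey case base, 128 mm across, fixed to the bench; its place and turn vary. Origin at the centre of its underside, on the bench, z up. Its plate is 10 mm thick; on it stands a black boss 68 mm across, top 18 mm above the bench, with a round recess 45 mm across and 5 mm deep in its middle. Three yellow spring catches, tops 30 mm above the bench, stand round it
- cover_home (a point): centre of the top face of the base's plate, 10 mm above the bench: the centre of the cover's underside comes here when home (play about 3 mm sideways). Coming down, the cover meets the sloped catches 8 to 13 mm above home; the push grows to some 8 to 18 N and drops suddenly 2 to 4 mm above home; pressed on, the lips spring in over the flange 1 to 2 mm above home, and it then sits on the plate
- nest (a point): centre of the floor of the recess, 13 mm above the bench; the ring stands here, its underside on this point
- ring_centre (a point): centre, half-way up, of the loose pale grey steel ring: 36 mm outside diameter, 16 mm high, 60 g; lies flat on the bench, the z axis is the ring's axis. Standing in the recess it sticks out 11 mm above the boss, and its centre is 21 mm above the bench
- cover_knob (a point): centre, half-way up the grip, of the round black knob on the orange cover: 26 mm across, grip 33 mm high, on the cover's axis. This point is 49 mm above the cover's underside, the grip begins 31 mm above it, the top is 64 mm above it, the cover's flat roof is 26 mm above it. The cover stands upright on the bench and may be put on at any turn
- cover_rim (a point): centre of the cover's underside, 49 mm below the knob point, z up. The cover is a hollow round cap open below, 100 g (may vary by a third): 92 mm across the 6 mm thick flange at the bottom, 82 mm across the body; inside 74 mm across and 22 mm high
- catch_1 (a joint): how far yellow catch 1 is pushed outward, m: 0 sprung in, 0.009 at most, about 0.004 as the flange passes. It stands in the base's +x direction, 14 mm wide, inner face 48 mm from the axis; its top slopes inward going down as a lead-in and ends in a lip that reaches 4 mm in over the flange of a cover at home
- catch_2 (a joint): the same for catch 2 (120 degrees round, anticlockwise from above)
- catch_3 (a joint): the same for catch 3 (240 degrees round)
- gauge_block_1: bystander: small flat steel gauge block, 35x30x9 mm, loose; origin at the centre of its underside
- gauge_block_2: bystander: small flat steel gauge block, 35x20x9 mm, loose; origin at the centre of its underside
- loupe: bystander: black eye loupe, 39 mm across, 34 mm high, loose; origin at the centre of its underside
Things that resemble listed ones, but are neither listed nor needed, are in the scene too. There is more than one size of the part that bears ring_centre; the job needs the middle-sized.

How it is judged:
By the outcome, as a careful person would: the job done as asked, in the order asked, and still so for the second after the job is handed in, while the arm keeps its last pose, push and grip.
It also fails if it takes over 54 s, if anything falls off the work surface, if the arm or the gripper's body presses on something with over 40 N, if the wrist force passes 120 N, or if a joint passes its speed limit or range.

## Working session

There is one attempt and no reset: what is moved stays moved. The work goes in short steps, Python scripts to look and compute and a tool call to move; the robot and the scene stay as the last step left them, time stands still between calls to the robot, and variables do not carry over. Pictures are saved under pics/ and viewed, at most 11 in all, crops included, and the job is handed in when it is done.

Besides the shell and the picture viewer there is one more tool, called after "Call:" in YAML: its name, and indented under it one key for each argument. play_rows: Moves the arm, as the interface text tells. Scaled input: -1 to 1 covers 0.12 m each way for a shift and 120 degrees each way for a turn. Its arguments: {"type":"object","properties":{"moves":{"type":"array","items":{"type":"object","properties":{"delta_pos":{"type":"array","items":{"type":"number","minimum":-1,"maximum":1}},"rotation":{"type":"array","items":{"type":"number","minimum":-1,"maximum":1}},"jaw":{"type":"number"}}}},"newtons":{"type":"number"}},"required":["moves"]}

```bash
mkdir -p pics
cat > h.py <<'E'
import numpy as np, cv2
from scipy.spatial.transform import Rotation as R
from workcell import robot
def T_tool(s):
    T=np.eye(4);T[:3,:3]=R.from_euler('xyz',s["orientation"]).as_matrix();T[:3,3]=s["ee_pos"];return T
def cam(name,s=None):
    m=robot.camera_model(name);K=np.array(m["K"]);k1=m["k1"]
    if "mount" in m: C=T_tool(s)@np.array(m["mount"])
    else:
        C=np.eye(4);Rm=cv2.Rodrigues(np.array(m["rvec"],float))[0];C[:3,:3]=Rm.T;C[:3,3]=-Rm.T@np.array(m["tvec"]).ravel()
    return K,k1,C
def rays(c,uv):
    K,k1,C=c;p=cv2.undistortPoints(np.array(uv,float).reshape(-1,1,2),K,np.array([k1,0,0,0,0.])).reshape(-1,2)
    return np.c_[p,np.ones(len(p))]@C[:3,:3].T
def plane(c,uv,z):
    d=rays(c,uv);o=c[2][:3,3];return o+d*((z-o[2])/d[:,2])[:,None]
def pts(c,depth):
    v,u=np.mgrid[:depth.shape[0],:depth.shape[1]]
    d=rays(c,np.c_[u.ravel(),v.ravel()]);return (c[2][:3,3]+d*depth.ravel()[:,None]).reshape(*depth.shape,3)
E
python3 - <<'E'
from h import *
s=robot.observe();print(s)
for n in("top","scene"):
    im,d=robot.get_image(n);cv2.imwrite(f"pics/{n}.png",im);np.save(f"{n}.npy",d);print(n,cam(n,s)[2].round(3).tolist(),cam(n,s)[0].tolist(),cam(n,s)[1])
E
```

```text
{'time': 0.0, 'joints': array([-1.31816115,  0.41191971, -0.0126866 ,  1.59706697,  0.00561649,
        1.13432458, -0.08219139]), 'joint_vel': array([ 0.00036422,  0.00181   , -0.00059259,  0.00063559,  0.00142843,
        0.0005537 , -0.00058697]), 'joint_efforts': array([-6.66818596e-04, -6.00637937e+01,  6.82092737e-01, -2.99414957e+01,
        1.38724278e-02,  1.09369762e-02, -2.51765636e-05]), 'ee_pos': array([0.19700675, 0.59263801, 0.25543147]), 'orientation': array([-3.13991585e+00,  1.44870250e-04,  2.82077463e+00]), 'ft_force': array([-0.86134725, -0.92721258, -0.55835894]), 'moment': array([-0.01270026,  0.06821565, -0.02888161]), 'finger_force': 0.0, 'gripper_width': 0.08550343133547127}
top [[-0.013, -0.997, 0.078, 0.471], [-1.0, 0.013, 0.006, 0.14], [-0.007, -0.078, -0.997, 1.296], [0.0, 0.0, 0.0, 1.0]] [[496.16705672209645, 0.0, 276.00218263088743], [0.0, 496.16705672209645, 209.59391423624098], [0.0, 0.0, 1.0]] -0.15197954307170558
scene [[0.832, -0.228, 0.506, 0.11], [-0.554, -0.38, 0.74, -0.542], [0.023, -0.896, -0.443, 0.468], [0.0, 0.0, 0.0, 1.0]] [[457.4077708200199, 0.0, 295.19351830718875], [0.0, 457.4077708200199, 206.0590414095913], [0.0, 0.0, 1.0]] -0.03691607713979132
```

View pics/top.png

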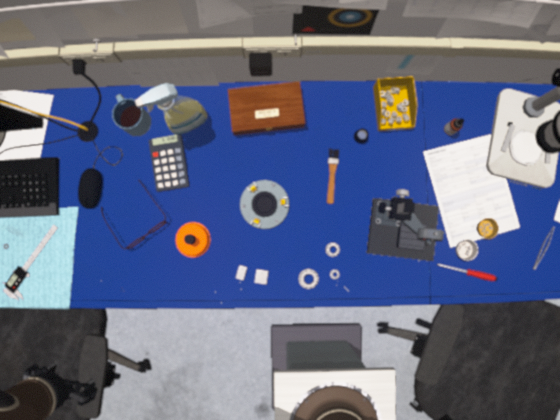

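View pics/scene.png

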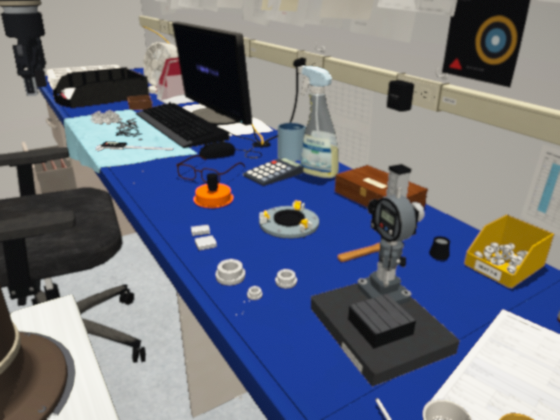

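The top view shows the base at (265,204), the orange cover at (192,240), and three rings: large (308,279), middle (333,250) and small (335,274). The gauge blocks are at (241,272) and (261,277).

Run:
```python
from h import *
im=cv2.imread("pics/top.png");d=np.load("top.npy");c=cam("top");P=pts(c,d)
hsv=cv2.cvtColor(im,cv2.COLOR_BGR2HSV)
# rings: bright low-saturation
m=((hsv[...,1]<90)&(hsv[...,2]>110)).astype(np.uint8);m[:220]=0;m[300:]=0;m[:,:225]=0;m[:,360:]=0
for k in cv2.findContours(m,cv2.RETR_EXTERNAL,cv2.CHAIN_APPROX_NONE)[0]:
    if len(k)<8: continue
    (u,v),r=cv2.minEnclosingCircle(k); e=plane(c,k.reshape(-1,2),0.016)
    print("pale",(u,v),r,plane(c,[[u,v]],0.016).round(4),"ext",np.ptp(e,0)[:2].round(4))
o=((hsv[...,0]<16)&(hsv[...,1]>180)&(hsv[...,2]>120)).astype(np.uint8);o[:215]=0;o[265:]=0;o[:,230:]=0;o[:,:165]=0
k=max(cv2.findContours(o,cv2.RETR_EXTERNAL,cv2.CHAIN_APPROX_NONE)[0],key=len);(u,v),r=cv2.minEnclosingCircle(k)
print("cover",u,v,r,plane(c,[[u,v]],0.01).round(4),"ext",np.ptp(plane(c,k.reshape(-1,2),0.01),0))
y=((hsv[...,0]>18)&(hsv[...,0]<35)&(hsv[...,1]>130)&(hsv[...,2]>120)).astype(np.uint8);y[:170]=0;y[240:]=0;y[:,:235]=0;y[:,300:]=0
C=[]
n,l,st,ce=cv2.connectedComponentsWithStats(y)
for i in range(1,n):
    if st[i,4]>5: p=plane(c,[ce[i]],0.027)[0];C.append(p);print("catch",ce[i],st[i,4],p.round(4))
b=((hsv[...,2]<70)&(hsv[...,1]<150)).astype(np.uint8);b[:180]=0;b[228:]=0;b[:,:240]=0;b[:,290:]=0
k=max(cv2.findContours(b,cv2.RETR_EXTERNAL,cv2.CHAIN_APPROX_NONE)[0],key=len);(u,v),r=cv2.minEnclosingCircle(k)
print("boss",u,v,r,plane(c,[[u,v]],0.018).round(4),np.ptp(plane(c,k.reshape(-1,2),0.018),0))
print("depth z: ring",P[250,326:341,2].round(3),"cover roof",P[240,180:205,2].round(3))
s=robot.observe();print(T_tool(s).round(3),np.array(robot.camera_model("wrist")["mount"]).round(3).tolist())
```

```text
pale (334.2272644042969, 273.9181823730469) 5.228016376495361 [[ 0.4034 -0.0006  0.016 ]] ext [0.0257 0.0259]
pale (261.0, 276.5) 9.013978004455566 [[0.3995 0.1877 0.016 ]] ext [0.0387 0.0363]
pale (308.0, 278.3928527832031) 10.492137908935547 [[0.393  0.0671 0.016 ]] ext [0.0515 0.0516]
pale (241.5, 272.5) 7.905794143676758 [[0.4103 0.2377 0.016 ]] ext [0.0386 0.0312]
pale (332.2083435058594, 249.0833282470703) 7.458887577056885 [[0.4673 0.0034 0.016 ]] ext [0.0362 0.0364]
pale (264.0, 220.5) 18.007041931152344 [[0.5435 0.1783 0.016 ]] ext [0.0215 0.0931]
cover 192.51263427734375 239.34657287597656 16.719820022583008 [[0.497  0.3653 0.01  ]] ext [8.60056498e-02 8.42000071e-02 2.22044605e-16]
catch [253.15789474 188.15789474] 19 [0.6266 0.205  0.027 ]
catch [282.47368421 201.36842105] 19 [0.5914 0.13   0.027 ]
catch [256.16666667 220.72222222] 18 [0.5425 0.1981 0.027 ]
boss 264.1666564941406 203.8333282470703 11.607101440429688 [[0.5865 0.1773 0.018 ]] [0.05736984 0.05708589 0.        ]
depth z: ring [ 0.006  0.018  0.014  0.002  0.003  0.003 -0.004 -0.001  0.    -0.005
  0.012  0.018  0.018 -0.    -0.001] cover roof [0.032 0.024 0.027 0.021 0.059 0.066 0.065 0.065 0.065 0.063 0.058 0.062
 0.065 0.063 0.057 0.045 0.028 0.026 0.027 0.024 0.028 0.026 0.025 0.023
 0.024]
[[-0.949  0.315 -0.     0.197]
 [ 0.315  0.949 -0.001  0.593]
 [-0.    -0.001 -1.     0.256]
 [ 0.     0.     0.     1.   ]] [[-0.0, -0.948, -0.317, 0.081], [1.0, -0.0, 0.0, 0.001], [-0.0, -0.317, 0.948, -0.117], [0.0, 0.0, 0.0, 1.0]]
```

Call:
play_rows:
  moves:
    - {"delta_pos": [-0.3, -0.33, 0], "rotation": [0, 0, 0.03], "jaw": 0.65}
    - {"delta_pos": [-0.6, -0.66, 0], "rotation": [0, 0, 0.063], "jaw": 0.65}
    - {"delta_pos": [-0.92, -0.99, 0], "rotation": [0, 0, 0.063], "jaw": 0.65}
    - {"delta_pos": [-0.92, -0.99, 0], "rotation": [0, 0, 0.063], "jaw": 0.65}
  newtons: 30

```text
time: 0.43
ee_pos: [0.265, 0.443, 0.2557]
orientation: [-3.14, 0.0, 2.688]
ft_force: [1.6, 0.6, 0.4]
gripper_width: 0.0556
finger_force: 0.0
```

Call:
play_rows:
  moves:
    - {"delta_pos": [-0.33, -0.28, 0], "rotation": [0, 0, 0], "jaw": 0.65}
    - {"delta_pos": [-0.66, -0.56, 0], "rotation": [0, 0, 0], "jaw": 0.65}
    - {"delta_pos": [-1, -0.83, 0], "rotation": [0, 0, 0], "jaw": 0.65}
    - {"delta_pos": [-1, -0.83, 0], "rotation": [0, 0, 0], "jaw": 0.65}

```text
time: 0.77
ee_pos: [0.3297, 0.2999, 0.2562]
orientation: [-3.141, 0.0, 2.687]
ft_force: [1.1, 0.6, -0.2]
gripper_width: 0.0553
finger_force: 0.0
```

Call:
play_rows:
  moves:
    - {"delta_pos": [-0.33, -0.28, 0], "rotation": [0, 0, 0], "jaw": 0.65}
    - {"delta_pos": [-0.66, -0.56, 0], "rotation": [0, 0, 0], "jaw": 0.65}
    - {"delta_pos": [-1, -0.83, 0], "rotation": [0, 0, 0], "jaw": 0.65}
    - {"delta_pos": [-1, -0.83, 0], "rotation": [0, 0, 0], "jaw": 0.65}

```text
time: 1.1
ee_pos: [0.3937, 0.158, 0.2563]
orientation: [-3.141, 0.0, 2.687]
ft_force: [1.2, 0.7, -0.3]
gripper_width: 0.0558
finger_force: 0.0
```

Call:
play_rows:
  moves:
    - {"delta_pos": [-0.33, -0.28, 0.2], "rotation": [0, 0, 0], "jaw": 0.65}
    - {"delta_pos": [-0.66, -0.56, 0.4], "rotation": [0, 0, 0], "jaw": 0.65}
    - {"delta_pos": [-1, -0.83, 0.6], "rotation": [0, 0, 0], "jaw": 0.65}
    - {"delta_pos": [-1.0, -0.83, 0.8], "rotation": [0, 0, 0], "jaw": 0.65}
    - {"delta_pos": [-1.0, -0.83, 0.8], "rotation": [0, 0, 0], "jaw": 0.65}
    - {"delta_pos": [-1.0, -0.83, 0.8], "rotation": [0, 0, 0], "jaw": 0.65}

```text
time: 1.6
ee_pos: [0.4564, 0.0158, 0.1576]
orientation: [-3.137, -0.003, 2.684]
ft_force: [-0.3, 0.5, 0.0]
gripper_width: 0.0553
finger_force: 0.0
```

Run:
```python
from h import *
s=robot.observe();print(s["ee_pos"],s["orientation"],s["time"],s["joints"])
im,d=robot.get_image("wrist");cv2.imwrite("pics/w1.png",im);np.save("w1.npy",d);c=cam("wrist",s)
P=pts(c,d)
hsv=cv2.cvtColor(im,cv2.COLOR_BGR2HSV);m=((hsv[...,1]<90)&(hsv[...,2]>110)).astype(np.uint8)
for k in cv2.findContours(m,cv2.RETR_EXTERNAL,cv2.CHAIN_APPROX_NONE)[0]:
    if cv2.contourArea(k)<500: continue
    (u,v),r=cv2.minEnclosingCircle(k);print(u,v,r,plane(c,[[u,v]],.016).round(4),np.ptp(plane(c,k.reshape(-1,2),.016),0).round(4))
```

```text
[0.4564319  0.01583063 0.15760205] [-3.13720869e+00 -2.59913269e-03  2.68387236e+00] 1.6 [-0.50623018  0.26125647  0.42923752  2.1187856  -0.14788868  0.79433502
  1.12767352]
154.0 400.1000061035156 22.939361572265625 [[ 0.5923 -0.1988  0.016 ]] [0.051  0.0529 0.    ]
6.504000186920166 378.760009765625 38.789268493652344 [[ 0.5017 -0.325   0.016 ]] [0.0788 0.0904 0.    ]
353.5 289.0 27.681320190429688 [[0.5589 0.0411 0.016 ]] [0.0585 0.016  0.    ]
205.5 289.0 27.681320190429688 [[ 0.4993 -0.0805  0.016 ]] [0.0449 0.0469 0.    ]
271.2462463378906 217.66378784179688 20.67986297607422 [[0.4639 0.0047 0.016 ]] [0.0361 0.0346 0.    ]
502.5404052734375 245.8681640625 74.02068328857422 [[0.577  0.1753 0.016 ]] [0.1309 0.1163 0.    ]
232.2862548828125 154.31678771972656 14.844820022583008 [[0.4024 0.0009 0.016 ]] [0.0231 0.0229 0.    ]
87.5 97.5 37.020362854003906 [[ 0.3153 -0.0774  0.016 ]] [0.0136 0.0583 0.    ]
301.82135009765625 103.86632537841797 33.64126968383789 [[0.3922 0.0667 0.016 ]] [0.0485 0.0487 0.    ]
454.5 38.5 34.677181243896484 [[0.3997 0.1848 0.016 ]] [0.0378 0.0342 0.    ]
522.5 24.5 30.108238220214844 [[0.4121 0.2321 0.016 ]] [0.0358 0.031  0.    ]
153.0 49.51852035522461 132.59378051757812 [[ 0.3099 -0.0143  0.016 ]] [0.0791 0.1996 0.    ]
10.5 24.480392456054688 26.637283325195312 [[ 0.2485 -0.098   0.016 ]] [0.0313 0.0319 0.    ]
```

View pics/w1.png

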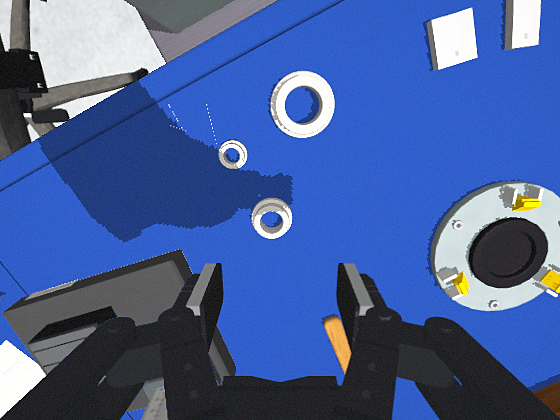

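The wrist view shows the middle ring at (271,218), the fingertips at about (205,265) and (350,265), and the base at right. I'll measure the tips' reach from the depth.

Run:
```python
from h import *
s=robot.observe();d=np.load("w1.npy");m=np.array(robot.camera_model("wrist")["mount"]);K,k1,_=cam("wrist",s)
P=pts((K,k1,m),d)
for v in range(260,345,8): print(v,[P[v,u].round(3).tolist() for u in (190,205,215,345,355)])
print("world z near",(pts(cam("wrist",s),d)[195:245:4,271,2]).round(3))
```

```text
260 [[-0.06, -0.083, 0.158], [-0.06, -0.069, 0.157], [-0.06, -0.06, 0.158], [-0.061, 0.063, 0.159], [-0.06, 0.072, 0.157]]
268 [[-0.069, -0.085, 0.159], [0.01, -0.033, 0.013], [0.01, -0.028, 0.013], [0.011, 0.03, 0.011], [0.01, 0.035, 0.013]]
276 [[0.007, -0.039, 0.012], [0.01, -0.031, 0.006], [0.01, -0.027, 0.007], [0.01, 0.029, 0.006], [0.01, 0.033, 0.006]]
284 [[0.006, -0.038, 0.007], [0.01, -0.03, -0.001], [0.006, -0.027, 0.006], [0.007, 0.029, 0.004], [0.01, 0.032, -0.001]]
292 [[0.006, -0.036, 0.0], [0.01, -0.028, -0.007], [0.003, -0.027, 0.004], [0.004, 0.029, 0.003], [0.011, 0.03, -0.007]]
300 [[0.01, -0.033, -0.012], [0.011, -0.027, -0.013], [-0.0, -0.027, 0.004], [0.001, 0.029, 0.002], [0.01, 0.029, -0.012]]
308 [[0.009, -0.032, -0.016], [0.008, -0.027, -0.014], [-0.004, -0.027, 0.003], [-0.002, 0.029, 0.001], [0.01, 0.028, -0.016]]
316 [[0.011, -0.03, -0.023], [0.005, -0.027, -0.015], [-0.006, -0.027, 0.001], [-0.005, 0.029, -0.001], [0.006, 0.029, -0.016]]
324 [[0.011, -0.029, -0.027], [0.002, -0.027, -0.016], [-0.011, -0.027, 0.001], [-0.008, 0.029, -0.002], [0.002, 0.029, -0.016]]
332 [[0.012, -0.028, -0.032], [-0.001, -0.027, -0.016], [-0.129, -0.061, 0.141], [-0.139, 0.067, 0.153], [-0.001, 0.029, -0.016]]
340 [[0.012, -0.027, -0.035], [-0.005, -0.027, -0.016], [-0.131, -0.06, 0.133], [-0.144, 0.066, 0.148], [0.017, 0.022, -0.042]]
world z near [0.002 0.007 0.009 0.015 0.016 0.001 0.001 0.001 0.002 0.012 0.016 0.276
 0.001]
```

Call:
play_rows:
  moves:
    - {"delta_pos": [-0.119, -0.052, 0.2], "rotation": [0, 0, 0], "jaw": 0.65}
    - {"delta_pos": [-0.119, -0.052, 0.4], "rotation": [0, 0, 0], "jaw": 0.65}
    - {"delta_pos": [-0.119, -0.052, 0.6], "rotation": [0, 0, 0], "jaw": 0.65}
    - {"delta_pos": [-0.119, -0.052, 0.6], "rotation": [0, 0, 0], "jaw": 0.65}
    - {"delta_pos": [-0.119, -0.052, 0.6], "rotation": [0, 0, 0], "jaw": 0.65}

```text
time: 2.07
ee_pos: [0.4669, 0.0086, 0.0885]
orientation: [-3.141, -0.002, 2.69]
ft_force: [-0.2, -0.0, 0.2]
gripper_width: 0.0555
finger_force: 0.0
```

Call:
play_rows:
  moves:
    - {"delta_pos": [-0.005, -0.025, 0.2], "rotation": [0, 0, 0], "jaw": 0.65}
    - {"delta_pos": [-0.005, -0.025, 0.4], "rotation": [0, 0, 0], "jaw": 0.65}
    - {"delta_pos": [-0.005, -0.025, 0.48], "rotation": [0, 0, 0], "jaw": 0.65}
    - {"delta_pos": [-0.005, -0.025, 0.48], "rotation": [0, 0, 0], "jaw": 0.65}
    - {"delta_pos": [-0.005, -0.025, 0.48], "rotation": [0, 0, 0], "jaw": 0.65}

```text
time: 2.48
ee_pos: [0.4673, 0.005, 0.0318]
orientation: [3.141, 0.0, 2.689]
ft_force: [-0.7, -1.3, 0.6]
gripper_width: 0.0555
finger_force: 0.0
```

Run:
```python
from h import *
s=robot.observe();print(s["ee_pos"],s["orientation"],s["ft_force"])
im,d=robot.get_image("wrist");cv2.imwrite("pics/w2.png",im)
```

```text
[0.46731642 0.00498308 0.03181534] [3.14092899e+00 3.53673208e-04 2.68917434e+00] [-0.7374558  -1.26353415  0.64289163]
```

View pics/w2.png

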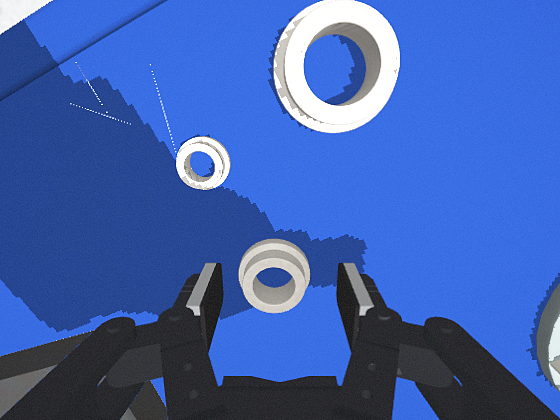

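Ring sits between the pads: its top is centred at about (276,285), with the pad midline at about column 279. Checking along tool x.

Run:
```python
from h import *
s=robot.observe();m=np.array(robot.camera_model("wrist")["mount"]);K,k1,_=cam("wrist",s)
print(s["ee_pos"],plane((K,k1,m),[[275,286],[276,258],[276,313]],s["ee_pos"][2]-.016))
```

```text
[0.46761467 0.00489586 0.03209549] [[-0.00095236 -0.00126646  0.01609549]
 [ 0.01362838 -0.00074331  0.01609549]
 [-0.0159465  -0.00085341  0.01609549]]
```

Call:
play_rows:
  moves:
    - {"delta_pos": [-0.005, -0.008, 0.015], "rotation": [0, 0, 0], "jaw": 0.65}
    - {"delta_pos": [-0.005, -0.008, 0.015], "rotation": [0, 0, 0], "jaw": 0.3}
    - {"delta_pos": [-0.005, -0.008, 0.015], "rotation": [0, 0, 0], "jaw": 0.3}
    - {"delta_pos": [-0.005, -0.008, 0.015], "rotation": [0, 0, 0], "jaw": 0.3}
    - {"delta_pos": [-0.005, -0.008, 0.015], "rotation": [0, 0, 0], "jaw": 0.3}
    - {"delta_pos": [-0.005, -0.008, 0.015], "rotation": [0, 0, 0], "jaw": 0.3}
  newtons: 30

```text
time: 3.03
ee_pos: [0.4674, 0.0034, 0.0299]
orientation: [3.141, 0.001, 2.689]
ft_force: [-1.4, -0.5, 10.6]
gripper_width: 0.0312
finger_force: 29.0
```

Run:
```python
from h import *
s=robot.observe();print(s["ee_pos"],s["ft_force"],s["moment"],s["gripper_width"])
im,d=robot.get_image("wrist");cv2.imwrite("pics/w3.png",cv2.resize(im[180:380,130:430],None,fx=2.5,fy=2.5))
```

```text
[0.46737973 0.0033947  0.02987433] [-1.36292525 -0.53566463 10.5899162 ] [-0.14363877  0.37936162  0.04324043] 0.031226906152491102
```

View pics/w3.png

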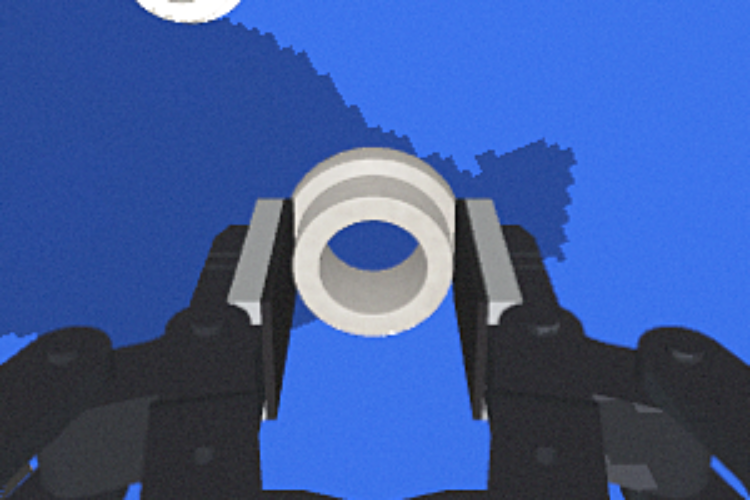

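The grip holds a 31 mm collar above a wider bottom flange; the ring still lies level and the tips rest on the flange.

Call:
play_rows:
  moves:
    - {"delta_pos": [0, 0, -0.15], "rotation": [0, 0, 0], "jaw": 0.3}
    - {"delta_pos": [0, 0, -0.35], "rotation": [0, 0, 0], "jaw": 0.3}
    - {"delta_pos": [0, 0, -0.6], "rotation": [0, 0, 0], "jaw": 0.3}
    - {"delta_pos": [-0.03, 0.2, -0.85], "rotation": [0, 0, 0], "jaw": 0.3}
    - {"delta_pos": [-0.06, 0.45, -0.85], "rotation": [0, 0, 0], "jaw": 0.3}
    - {"delta_pos": [-0.1, 0.7, -0.85], "rotation": [0, 0, 0], "jaw": 0.3}
    - {"delta_pos": [-0.13, 0.87, -0.85], "rotation": [0, 0, 0], "jaw": 0.3}
  newtons: 40

```text
time: 3.67
ee_pos: [0.5282, 0.0935, 0.1322]
orientation: [3.139, 0.002, 2.691]
ft_force: [-0.5, -0.4, -0.2]
gripper_width: 0.0305
finger_force: 39.1
```

Call:
play_rows:
  moves:
    - {"delta_pos": [-0.06, 0.25, 0], "rotation": [0, 0, 0], "jaw": 0.3}
    - {"delta_pos": [-0.1, 0.5, 0], "rotation": [0, 0, 0], "jaw": 0.3}
    - {"delta_pos": [-0.13, 0.7, 0], "rotation": [0, 0, 0], "jaw": 0.3}
    - {"delta_pos": [-0.13, 0.87, 0], "rotation": [0, 0, 0], "jaw": 0.3}
    - {"delta_pos": [-0.13, 0.87, 0], "rotation": [0, 0, 0], "jaw": 0.3}
    - {"delta_pos": [-0.13, 0.87, 0], "rotation": [0, 0, 0], "jaw": 0.3}

```text
time: 4.17
ee_pos: [0.5861, 0.1786, 0.1306]
orientation: [-3.141, -0.0, 2.691]
ft_force: [-1.0, -0.5, -0.5]
gripper_width: 0.0304
finger_force: 39.1
```

Run:
```python
from h import *
s=robot.observe();print(s["ee_pos"],s["orientation"],s["ft_force"],s["gripper_width"])
im,d=robot.get_image("wrist");cv2.imwrite("pics/w4.png",im);c=cam("wrist",s);hsv=cv2.cvtColor(im,cv2.COLOR_BGR2HSV)
y=((hsv[...,0]>18)&(hsv[...,0]<35)&(hsv[...,1]>130)&(hsv[...,2]>100)).astype(np.uint8)
n,l,st,ce=cv2.connectedComponentsWithStats(y)
for i in range(1,n):
    if st[i,4]>50: print("catch",ce[i].round(1),st[i,4],plane(c,[ce[i]],0.025)[0].round(4))
```

```text
[0.58608625 0.17864459 0.13062262] [-3.14118090e+00 -3.19053373e-04  2.69089341e+00] [-1.03678522 -0.47635173 -0.45680304] 0.03037471706590446
catch [486.9  19. ] 3473 [0.5247 0.3506 0.025 ]
catch [277.9 153.7] 343 [0.5433 0.1991 0.025 ]
catch [225.2 249.8] 385 [0.5909 0.1318 0.025 ]
catch [334.8 247.9] 386 [0.6255 0.2068 0.025 ]
catch [112.4 313.2] 504 [0.6007 0.021  0.025 ]
```

View pics/w4.png

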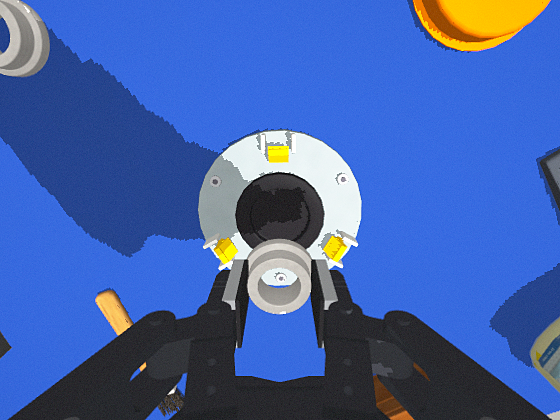

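Call:
play_rows:
  moves:
    - {"delta_pos": [0, 0.003, 0.2], "rotation": [0, 0, 0], "jaw": 0.3}
    - {"delta_pos": [0, 0.003, 0.4], "rotation": [0, 0, 0], "jaw": 0.3}
    - {"delta_pos": [0, 0.003, 0.55], "rotation": [0, 0, 0], "jaw": 0.3}
    - {"delta_pos": [0, 0.003, 0.65], "rotation": [0, 0, 0], "jaw": 0.3}
    - {"delta_pos": [0, 0.003, 0.69], "rotation": [0, 0, 0], "jaw": 0.3}
    - {"delta_pos": [0, 0.003, 0.7], "rotation": [0, 0, 0], "jaw": 0.3}
    - {"delta_pos": [0, 0.003, 0.7], "rotation": [0, 0, 0], "jaw": 0.3}
    - {"delta_pos": [0, 0.003, 0.7], "rotation": [0, 0, 0], "jaw": 0.3}

```text
time: 4.88
ee_pos: [0.5871, 0.1778, 0.048]
orientation: [3.14, 0.001, 2.689]
ft_force: [0.2, -0.3, -0.5]
gripper_width: 0.0301
finger_force: 39.1
```

Call:
play_rows:
  moves:
    - {"delta_pos": [0, 0, 0.01], "rotation": [0, 0, 0], "jaw": 0.3}
    - {"delta_pos": [0, 0, 0.02], "rotation": [0, 0, 0], "jaw": 0.3}
    - {"delta_pos": [0, 0, 0.025], "rotation": [0, 0, 0], "jaw": 0.3}
    - {"delta_pos": [0, 0, 0.025], "rotation": [0, 0, 0], "jaw": 0.3}

```text
time: 5.22
ee_pos: [0.5865, 0.178, 0.044]
orientation: [3.141, 0.0, 2.689]
ft_force: [-0.8, 0.4, -0.6]
gripper_width: 0.0301
finger_force: 39.1
```

Call:
play_rows:
  moves:
    - {"delta_pos": [0, 0, 0.005], "rotation": [0, 0, 0], "jaw": 0.3}
    - {"delta_pos": [0, 0, 0.01], "rotation": [0, 0, 0], "jaw": 0.3}
    - {"delta_pos": [0, 0, 0.015], "rotation": [0, 0, 0], "jaw": 0.3}
    - {"delta_pos": [0, 0, 0.015], "rotation": [0, 0, 0], "jaw": 0.3}

```text
time: 5.55
ee_pos: [0.5866, 0.178, 0.0431]
orientation: [3.141, -0.0, 2.689]
ft_force: [-3.6, -0.9, 9.7]
gripper_width: 0.0302
finger_force: 40.9
```

Contact came at the expected height (0.043). Release.

Call:
play_rows:
  moves:
    - {"delta_pos": [0, 0, -0.005], "rotation": [0, 0, 0], "jaw": 0.42}
    - {"delta_pos": [0, 0, -0.005], "rotation": [0, 0, 0], "jaw": 0.5}
    - {"delta_pos": [0, 0, -0.005], "rotation": [0, 0, 0], "jaw": 0.5}
    - {"delta_pos": [0, 0, -0.05], "rotation": [0, 0, 0], "jaw": 0.5}
    - {"delta_pos": [0, 0, -0.15], "rotation": [0, 0, 0], "jaw": 0.5}
    - {"delta_pos": [0, 0, -0.4], "rotation": [0, 0, 0], "jaw": 0.5}
    - {"delta_pos": [0, 0, -0.7], "rotation": [0, 0, 0], "jaw": 0.5}
    - {"delta_pos": [0.35, 0, -1], "rotation": [0, 0, 0], "jaw": 0.5}
    - {"delta_pos": [0.35, 0, -1], "rotation": [0, 0, 0], "jaw": 0.5}
    - {"delta_pos": [0.35, 0, -1], "rotation": [0, 0, 0], "jaw": 0.5}

```text
time: 6.38
ee_pos: [0.5479, 0.1987, 0.1655]
orientation: [3.137, 0.001, 2.692]
ft_force: [1.2, 0.5, 0.1]
gripper_width: 0.0423
finger_force: 0.0
```

Run:
```python
from h import *
s=robot.observe();print(s["ee_pos"],s["orientation"],s["ft_force"],s["gripper_width"])
im,d=robot.get_image("wrist");cv2.imwrite("pics/w5.png",im);c=cam("wrist",s);hsv=cv2.cvtColor(im,cv2.COLOR_BGR2HSV);P=pts(c,d)
np.save("w5.npy",P)
y=((hsv[...,0]>18)&(hsv[...,0]<35)&(hsv[...,1]>130)&(hsv[...,2]>100)).astype(np.uint8)
n,l,st,ce=cv2.connectedComponentsWithStats(y)
for i in range(1,n):
    if st[i,4]>50: print("catch",ce[i].round(1),st[i,4],plane(c,[ce[i]],0.025)[0].round(4))
# ring top: points with z in band near base centre
q=P.reshape(-1,3);r=np.hypot(q[:,0]-.587,q[:,1]-.1785)
g=q[(r<.025)&(q[:,2]>.024)&(q[:,2]<.036)];print("ring top",len(g),g.mean(0),np.ptp(g,0))
A=np.c_[g[:,:2]-g[:,:2].mean(0),np.ones(len(g))];print(np.linalg.lstsq(A,g[:,2],rcond=None)[0])
```

```text
[0.5479191  0.19868181 0.16545337] [3.13687476e+00 1.00909796e-03 2.69168621e+00] [1.16305547 0.51489333 0.13512573] 0.042281417782661826
catch [448.8  52.7] 6275 [0.4981 0.3614 0.025 ]
catch [423.  105.3] 322 [0.5251 0.3327 0.025 ]
catch [275.8 197.6] 235 [0.542  0.1999 0.025 ]
catch [319.7 274.2] 134 [0.6234 0.204  0.025 ]
catch [237.6 276.1] 54 [0.5929 0.1369 0.025 ]
ring top 579 [0.58657641 0.17857196 0.02795408] [0.03000713 0.02992413 0.00622759]
[ 0.01085049 -0.00127741  0.02795408]
```

View pics/w5.png

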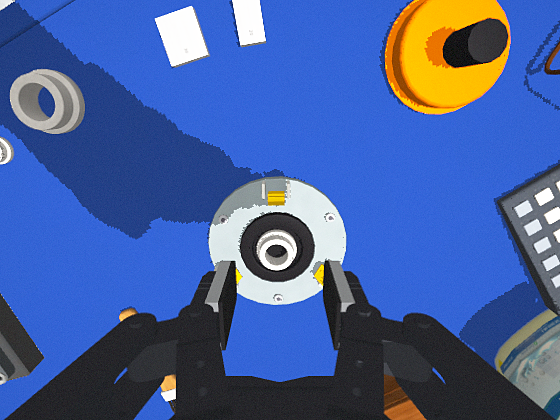

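Ring is flat and centred in the recess: its top is at (276,250), and the fitted centre is (0.5866,0.1786) with a height of about 28 mm. Next, the cover.

Call:
play_rows:
  moves:
    - {"delta_pos": [0.3, 0.3, 0], "rotation": [0, 0, 0], "jaw": 0.6}
    - {"delta_pos": [0.6, 0.6, 0], "rotation": [0, 0, 0], "jaw": 0.6}
    - {"delta_pos": [0.9, 0.9, 0], "rotation": [0, 0, 0], "jaw": 0.6}
    - {"delta_pos": [0.98, 1, 0], "rotation": [0, 0, 0], "jaw": 0.6}
    - {"delta_pos": [0.98, 1, 0], "rotation": [0, 0, 0], "jaw": 0.6}
    - {"delta_pos": [0.98, 1, 0], "rotation": [0, 0, 0], "jaw": 0.6}

```text
time: 6.93
ee_pos: [0.4938, 0.3583, 0.1603]
orientation: [-3.14, -0.001, 2.694]
ft_force: [0.1, -1.6, 0.5]
gripper_width: 0.0514
finger_force: 0.0
```

Run:
```python
from h import *
s=robot.observe();print(s["ee_pos"],s["orientation"],s["ft_force"],s["gripper_width"])
im,d=robot.get_image("wrist");cv2.imwrite("pics/w6.png",im);c=cam("wrist",s);hsv=cv2.cvtColor(im,cv2.COLOR_BGR2HSV);P=pts(c,d)
q=P.reshape(-1,3);r=np.hypot(q[:,0]-.497,q[:,1]-.365)
o=((hsv[...,0]<18)&(hsv[...,1]>170)).ravel()
for n,g in (("knob top",q[(r<.04)&(q[:,2]>.060)&(q[:,2]<.072)]),("roof",q[(r<.06)&o&(q[:,2]>.023)&(q[:,2]<.03)])):
    (x,y),R_=cv2.minEnclosingCircle(g[:,:2].astype(np.float32));print(n,len(g),x,y,R_,g.mean(0),np.ptp(g,0))
```

```text
[0.49382638 0.35834432 0.16026911] [-3.13990487e+00 -1.14272430e-03  2.69442987e+00] [ 0.14350876 -1.59461285  0.47687919] 0.051416693072792306
knob top 990 0.4980546534061432 0.36673998832702637 0.013147183693945408 [0.49742807 0.36706987 0.06322951] [0.02587397 0.02530145 0.00555296]
roof 90 0.4844638407230377 0.363535612821579 0.03694587200880051 [0.47894092 0.35308801 0.02469019] [0.06079893 0.07098074 0.00668262]
```

View pics/w6.png

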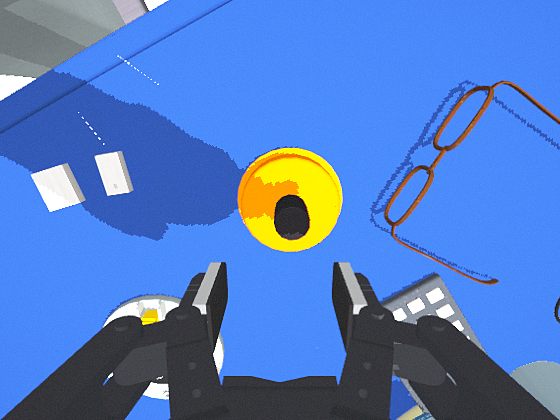

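Knob top at (292,202) fits to (0.498,0.367), radius 13 mm and height 63 mm, which matches. Align, then descend.

Call:
play_rows:
  moves:
    - {"delta_pos": [0, 0.075, 0.15], "rotation": [0, 0, 0], "jaw": 0.6}
    - {"delta_pos": [0, 0.075, 0.3], "rotation": [0, 0, 0], "jaw": 0.6}
    - {"delta_pos": [0, 0.075, 0.42], "rotation": [0, 0, 0], "jaw": 0.6}
    - {"delta_pos": [0, 0.075, 0.42], "rotation": [0, 0, 0], "jaw": 0.6}
    - {"delta_pos": [0, 0.075, 0.42], "rotation": [0, 0, 0], "jaw": 0.6}
    - {"delta_pos": [0, 0.075, 0.42], "rotation": [0, 0, 0], "jaw": 0.6}

```text
time: 7.48
ee_pos: [0.5005, 0.3624, 0.1122]
orientation: [3.142, 0.001, 2.687]
ft_force: [0.7, -0.2, -0.4]
gripper_width: 0.0512
finger_force: 0.0
```

Call:
play_rows:
  moves:
    - {"delta_pos": [0.035, 0.024, 0], "rotation": [0, 0, 0], "jaw": 0.6}
    - {"delta_pos": [0.035, 0.024, 0.1], "rotation": [0, 0, 0], "jaw": 0.6}
    - {"delta_pos": [0.035, 0.024, 0.25], "rotation": [0, 0, 0], "jaw": 0.6}
    - {"delta_pos": [0.035, 0.024, 0.38], "rotation": [0, 0, 0], "jaw": 0.6}
    - {"delta_pos": [0.035, 0.024, 0.43], "rotation": [0, 0, 0], "jaw": 0.6}
    - {"delta_pos": [0.035, 0.024, 0.43], "rotation": [0, 0, 0], "jaw": 0.6}
    - {"delta_pos": [0.035, 0.024, 0.43], "rotation": [0, 0, 0], "jaw": 0.6}

```text
time: 8.07
ee_pos: [0.4969, 0.3682, 0.0601]
orientation: [-3.141, 0.0, 2.689]
ft_force: [-0.4, -0.2, 0.9]
gripper_width: 0.0511
finger_force: 0.0
```

Call:
play_rows:
  moves:
    - {"delta_pos": [-0.013, -0.006, 0], "rotation": [0, 0, 0], "jaw": 0.6}
    - {"delta_pos": [-0.013, -0.006, 0], "rotation": [0, 0, 0], "jaw": 0.2}
    - {"delta_pos": [-0.013, -0.006, 0], "rotation": [0, 0, 0], "jaw": 0.2}
    - {"delta_pos": [-0.013, -0.006, 0], "rotation": [0, 0, 0], "jaw": 0.2}
    - {"delta_pos": [-0.013, -0.006, 0], "rotation": [0, 0, 0], "jaw": 0.2}
    - {"delta_pos": [-0.013, -0.006, 0], "rotation": [0, 0, 0], "jaw": 0.2}
    - {"delta_pos": [-0.013, -0.006, 0], "rotation": [0, 0, 0], "jaw": 0.2}
  newtons: 100

```text
time: 8.65
ee_pos: [0.4985, 0.3671, 0.0613]
orientation: [3.14, 0.001, 2.689]
ft_force: [-0.4, -1.2, 4.4]
gripper_width: 0.0238
finger_force: 97.7
```

Call:
play_rows:
  moves:
    - {"delta_pos": [0, 0, -0.08], "rotation": [0, 0, 0], "jaw": 0.2}
    - {"delta_pos": [0, 0, -0.22], "rotation": [0, 0, 0], "jaw": 0.2}
    - {"delta_pos": [0, 0, -0.42], "rotation": [0, 0, 0], "jaw": 0.2}
    - {"delta_pos": [0, 0, -0.62], "rotation": [0, 0, 0], "jaw": 0.2}
    - {"delta_pos": [-0.15, -0.12, -0.7], "rotation": [0, 0, 0], "jaw": 0.2}
    - {"delta_pos": [-0.35, -0.28, -0.7], "rotation": [0, 0, 0], "jaw": 0.2}
    - {"delta_pos": [-0.55, -0.44, -0.7], "rotation": [0, 0, 0], "jaw": 0.2}
    - {"delta_pos": [-0.675, -0.545, -0.7], "rotation": [0, 0, 0], "jaw": 0.2}

```text
time: 9.32
ee_pos: [0.5437, 0.2694, 0.1455]
orientation: [3.141, 0.002, 2.687]
ft_force: [0.9, -0.9, -0.9]
gripper_width: 0.0236
finger_force: 98.0
```

Call:
play_rows:
  moves:
    - {"delta_pos": [-0.2, -0.16, 0], "rotation": [0, 0, 0], "jaw": 0.2}
    - {"delta_pos": [-0.4, -0.32, 0], "rotation": [0, 0, 0], "jaw": 0.2}
    - {"delta_pos": [-0.58, -0.47, 0], "rotation": [0, 0, 0], "jaw": 0.2}
    - {"delta_pos": [-0.675, -0.545, 0], "rotation": [0, 0, 0], "jaw": 0.2}
    - {"delta_pos": [-0.675, -0.545, 0], "rotation": [0, 0, 0], "jaw": 0.2}
    - {"delta_pos": [-0.675, -0.545, 0], "rotation": [0, 0, 0], "jaw": 0.2}
    - {"delta_pos": [-0.675, -0.545, 0], "rotation": [0, 0, 0], "jaw": 0.2}

```text
time: 9.9
ee_pos: [0.5858, 0.1801, 0.1442]
orientation: [3.141, -0.001, 2.69]
ft_force: [-0.5, -0.1, -0.9]
gripper_width: 0.0236
finger_force: 98.1
```

Run:
```python
from h import *
s=robot.observe();print(s["ee_pos"],s["orientation"],s["ft_force"],s["gripper_width"])
im,d=robot.get_image("wrist");cv2.imwrite("pics/w7.png",im)
K,k1,_=cam("wrist",s);m=np.array(robot.camera_model("wrist")["mount"]);T=pts((K,k1,m),d)
hsv=cv2.cvtColor(im,cv2.COLOR_BGR2HSV);o=((hsv[...,0]<30)&(hsv[...,1]>150)&(d>0)).astype(np.uint8)
k=max(cv2.findContours(o,cv2.RETR_EXTERNAL,cv2.CHAIN_APPROX_NONE)[0],key=cv2.contourArea)
M=np.zeros_like(o);cv2.drawContours(M,[k],-1,1,-1);g=T[(M>0)&(o>0)]
print("z hist",np.histogram(g[:,2],bins=np.arange(0,.09,.005)))
# roof plane tilt (tool axes); roof expected at tool z = .061-.026=.035
f=g[(g[:,2]>.029)&(g[:,2]<.042)&(np.hypot(g[:,0],g[:,1])<.039)]
A=np.c_[f[:,:2],np.ones(len(f))];print(len(f),np.linalg.lstsq(A,f[:,2],rcond=None)[0],f.min(0),f.max(0))
```

```text
[0.58576966 0.18010338 0.14419227] [ 3.14075487e+00 -1.00277702e-03  2.69039951e+00] [-0.53964315 -0.14705905 -0.85011483] 0.023560168425910473
z hist (array([  10,    3,    5,   23,    2,    9,  310, 9283,  254,  244,  274,
       1730,    0,    0,    0,    0,    0]), array([0.   , 0.005, 0.01 , 0.015, 0.02 , 0.025, 0.03 , 0.035, 0.04 ,
       0.045, 0.05 , 0.055, 0.06 , 0.065, 0.07 , 0.075, 0.08 , 0.085]))
8496 [0.001234   0.00022922 0.03603567] [-0.01947344 -0.03881729  0.02946518] [0.03897926 0.03897073 0.03818819]
```

View pics/w7.png

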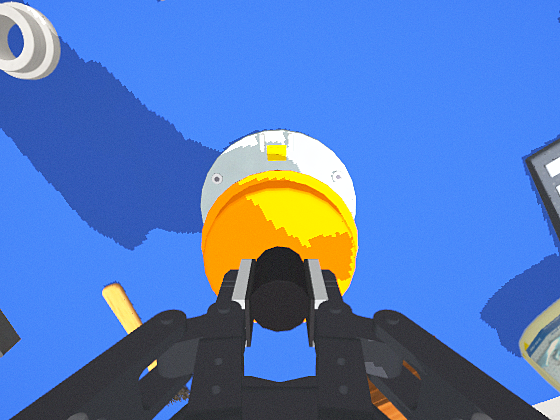

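The cover is held level (roof tilt under 0.1°), its flange edge is over the base, and catch 1 shows at (277,152). Descend to just above the catches.

Call:
play_rows:
  moves:
    - {"delta_pos": [-0.014, -0.005, 0.1], "rotation": [0, 0, 0], "jaw": 0.2}
    - {"delta_pos": [-0.014, -0.005, 0.25], "rotation": [0, 0, 0], "jaw": 0.2}
    - {"delta_pos": [-0.014, -0.005, 0.38], "rotation": [0, 0, 0], "jaw": 0.2}
    - {"delta_pos": [-0.014, -0.005, 0.42], "rotation": [0, 0, 0], "jaw": 0.2}
    - {"delta_pos": [-0.014, -0.005, 0.43], "rotation": [0, 0, 0], "jaw": 0.2}
    - {"delta_pos": [-0.014, -0.005, 0.43], "rotation": [0, 0, 0], "jaw": 0.2}
    - {"delta_pos": [-0.014, -0.005, 0.43], "rotation": [0, 0, 0], "jaw": 0.2}
  newtons: 110

```text
time: 10.53
ee_pos: [0.588, 0.1774, 0.093]
orientation: [3.141, 0.001, 2.689]
ft_force: [0.0, 0.3, -2.1]
gripper_width: 0.0229
finger_force: 108.0
```

Run:
```python
from h import *
s=robot.observe();print(s["ee_pos"],s["orientation"],s["ft_force"],s["moment"],s["gripper_width"])
im,d=robot.get_image("wrist");cv2.imwrite("pics/w8.png",cv2.resize(im[100:350,180:380],None,fx=2.4,fy=2.4))
```

```text
[0.58801933 0.17742954 0.09302556] [3.14091257e+00 6.23818122e-04 2.68927997e+00] [ 0.00811209  0.31093006 -2.10841945] [-0.04949351 -0.01448939 -0.01742519] 0.022885004034934445
```

View pics/w8.png

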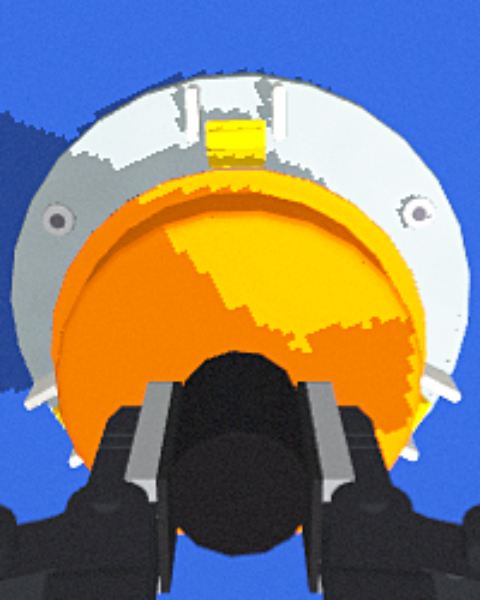

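The flange lies centred between left and right (mid column 238 against the base's 240). Press down slowly.

Call:
play_rows:
  moves:
    - {"delta_pos": [0.01, 0.006, 0.02], "rotation": [0, 0, 0], "jaw": 0.2}
    - {"delta_pos": [0.01, 0.006, 0.04], "rotation": [0, 0, 0], "jaw": 0.2}
    - {"delta_pos": [0.01, 0.006, 0.06], "rotation": [0, 0, 0], "jaw": 0.2}
    - {"delta_pos": [0.01, 0.006, 0.07], "rotation": [0, 0, 0], "jaw": 0.2}
    - {"delta_pos": [0.01, 0.006, 0.08], "rotation": [0, 0, 0], "jaw": 0.2}
    - {"delta_pos": [0.01, 0.006, 0.08], "rotation": [0, 0, 0], "jaw": 0.2}

```text
time: 11.08
ee_pos: [0.5871, 0.1781, 0.0828]
orientation: [3.141, 0.0, 2.689]
ft_force: [0.5, 0.1, 0.1]
gripper_width: 0.0231
finger_force: 108.1
```

Call:
play_rows:
  moves:
    - {"delta_pos": [0, 0, 0.01], "rotation": [0, 0, 0], "jaw": 0.2}
    - {"delta_pos": [0, 0, 0.02], "rotation": [0, 0, 0], "jaw": 0.2}
    - {"delta_pos": [0, 0, 0.03], "rotation": [0, 0, 0], "jaw": 0.2}
    - {"delta_pos": [0, 0, 0.03], "rotation": [0, 0, 0], "jaw": 0.2}

```text
time: 11.42
ee_pos: [0.5875, 0.1783, 0.0799]
orientation: [3.141, 0.001, 2.689]
ft_force: [-0.4, -1.4, 5.4]
gripper_width: 0.0228
finger_force: 108.8
```

Catches met. Continue.

Call:
play_rows:
  moves:
    - {"delta_pos": [0, 0, 0.008], "rotation": [0, 0, 0], "jaw": 0.2}
    - {"delta_pos": [0, 0, 0.016], "rotation": [0, 0, 0], "jaw": 0.2}
    - {"delta_pos": [0, 0, 0.025], "rotation": [0, 0, 0], "jaw": 0.2}
    - {"delta_pos": [0, 0, 0.025], "rotation": [0, 0, 0], "jaw": 0.2}

```text
time: 11.75
ee_pos: [0.5878, 0.1785, 0.0773]
orientation: [3.14, 0.001, 2.689]
ft_force: [-0.3, -0.5, 5.8]
gripper_width: 0.023
finger_force: 109.0
```

Call:
play_rows:
  moves:
    - {"delta_pos": [0, 0, 0.008], "rotation": [0, 0, 0], "jaw": 0.2}
    - {"delta_pos": [0, 0, 0.016], "rotation": [0, 0, 0], "jaw": 0.2}
    - {"delta_pos": [0, 0, 0.02], "rotation": [0, 0, 0], "jaw": 0.2}
    - {"delta_pos": [0, 0, 0.02], "rotation": [0, 0, 0], "jaw": 0.2}

```text
time: 12.08
ee_pos: [0.5881, 0.1786, 0.0753]
orientation: [3.139, 0.002, 2.689]
ft_force: [-0.4, 0.4, 9.6]
gripper_width: 0.0233
finger_force: 109.2
```

Call:
play_rows:
  moves:
    - {"delta_pos": [0, 0, 0.008], "rotation": [0, 0, 0], "jaw": 0.2}
    - {"delta_pos": [0, 0, 0.016], "rotation": [0, 0, 0], "jaw": 0.2}
    - {"delta_pos": [0, 0, 0.016], "rotation": [0, 0, 0], "jaw": 0.2}

```text
time: 12.33
ee_pos: [0.5867, 0.1782, 0.0716]
orientation: [-3.141, -0.0, 2.689]
ft_force: [1.8, 0.6, -2.5]
gripper_width: 0.023
finger_force: 108.9
```

Call:
play_rows:
  moves:
    - {"delta_pos": [0, 0, 0.008], "rotation": [0, 0, 0], "jaw": 0.2}
    - {"delta_pos": [0, 0, 0.012], "rotation": [0, 0, 0], "jaw": 0.2}
    - {"delta_pos": [0, 0, 0.012], "rotation": [0, 0, 0], "jaw": 0.2}

```text
time: 12.58
ee_pos: [0.5867, 0.1782, 0.0713]
orientation: [3.141, -0.0, 2.689]
ft_force: [-3.2, -1.1, 9.8]
gripper_width: 0.0229
finger_force: 110.5
```

The push dropped, and the cover is now seated at the expected height (0.0713). Press on a little more and check.

Call:
play_rows:
  moves:
    - {"delta_pos": [0, 0, 0.008], "rotation": [0, 0, 0], "jaw": 0.2}
    - {"delta_pos": [0, 0, 0.012], "rotation": [0, 0, 0], "jaw": 0.2}
    - {"delta_pos": [0, 0, 0.012], "rotation": [0, 0, 0], "jaw": 0.2}
    - {"delta_pos": [0, 0, 0.012], "rotation": [0, 0, 0], "jaw": 0.2}
    - {"delta_pos": [0, 0, 0.012], "rotation": [0, 0, 0], "jaw": 0.2}

```text
time: 13.0
ee_pos: [0.5868, 0.1782, 0.0711]
orientation: [3.141, -0.0, 2.689]
ft_force: [-7.6, -1.1, 21.5]
gripper_width: 0.023
finger_force: 111.9
```

Run:
```python
from h import *
s=robot.observe();print(s["ee_pos"],s["orientation"],s["ft_force"],s["moment"],s["gripper_width"])
im,d=robot.get_image("wrist");cv2.imwrite("pics/w9.png",cv2.resize(im[100:350,180:380],None,fx=2.4,fy=2.4))
K,k1,_=cam("wrist",s);m=np.array(robot.camera_model("wrist")["mount"]);P=pts(cam("wrist",s),d).reshape(-1,3)
hsv=cv2.cvtColor(im,cv2.COLOR_BGR2HSV);o=((hsv[...,0]<30)&(hsv[...,1]>150)).ravel()
f=P[o&(np.hypot(P[:,0]-.587,P[:,1]-.1785)<.038)&(abs(P[:,2]-.036)<.007)]
A=np.c_[f[:,:2]-f[:,:2].mean(0),np.ones(len(f))];print(np.linalg.lstsq(A,f[:,2],rcond=None)[0])
```

```text
[0.58683965 0.17816408 0.07114938] [ 3.14071135e+00 -4.68822015e-04  2.68868870e+00] [-7.5754185  -1.10758316 21.45527655] [-0.45771308  1.52234442  0.02190222] 0.023012321647571037
[0.00035587 0.00033935 0.03517954]
```

View pics/w9.png

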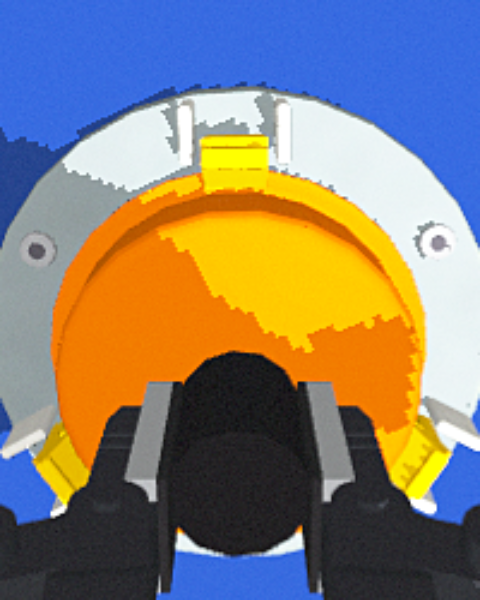

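All three yellow lips, at (235,165), (65,460) and (420,455), reach over the flange. The roof is level at 35 mm (36 mm expected), and the arm is pressing with 21 N.

```bash
python3 -c "
from workcell import robot
print(robot.close_job())"
```

```text
the job is handed in; nothing more can be done
None
```

The ring is flat in the recess, the cover has snapped home under all three catches, and the job was handed in at about 13 s with the hand still pressing down at about 21 N.

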